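Hang-to-slide: bring the aperture frame to the camera detent

ROBOT

A 6-joint arm with a two-finger parallel gripper is mounted at the origin on a cart in front of the work surface, level with it; the furniture and walls round the work are solid. World frame = base frame: x ahead of the robot, y to its left, z up, the work surface at z = 0. Lengths are in m, angles in rad, forces in N, time in s.
With the tool pointing down it reaches from about 0.25 to 0.725 m from the base axis. Payload 4 kg.
Tool frame: the origin (TCP) lies midway between the tips of the shut fingers; the grasp point (between the pads) lies 19 mm behind it; z points along the fingers, y is the line along which they close (so a half turn about z gives the same grasp; the last joint's range is limited). The gripper opens to 85 mm and grips with 20 to 120 N. Pads are 22 mm wide; open, the fingers measure 114 mm over their backs; the gripper's body (76 mm by 85 mm) begins 54 mm behind the grasp point. The pads swing forward as they close: fully open they stand 13 mm farther back than shut.
Start: joints at [-1.349, 0.241, 0.005, 1.335, 0, 1.571], TCP at [0.11, -0.488, 0.231] pointing down, gripper open.
Joint ranges: [-2.72, 2.72], [-1.05, 1.87], [-1.09, 1.28], [-1.99, 2.15], [-1.42, 1.44], [-3.14, 3.14]. Speed limits (rad/s): [2.79, 2.79, 3.14, 3.14, 3.14, 3.14].

INTERFACE

Orientations are given as a unit quaternion [x, y, z, w].
In Python, from workcell import get_obs, camera, job_done, silhouettes gives the robot as it stands. The module is installed in compiled form; this text tells all that it offers.
- The arm moves only by the tool drive_tool, never from a script. Its argument "increments" is a list of rows, each a list of 3 entries, a list of its own where there are three numbers: the shift along the world's x, y, z in mm, then the turn, a rotation vector about the world's x, y, z in degrees, then the opening, from 0 (shut) to 1 (fully open). A call has 1 to 8 rows; each row shifts and turns the commanded pose from where the row before left it; what a row does not reach is not made up. A row lasts 1/12 s, in which the tool goes at most 41.7 mm and 7.16 degrees, less where a joint would pass 70% of its speed; a pose out of reach is approached as far as the arm can. A call is refused whole if a number of a shift passes 41.7 or a number of a turn 7.16, either way. A call with a gripper value outside its range is refused whole. The fingers move at their own pace and stop on an object; the grip force is fixed at half the most. Time passes only in rows, so rows that do not move let the fingers close. It gives the time, the measured TCP pose, the force, the opening and the grip force at its end, in the units of the state.
- get_obs(): the state, without advancing time (a new reading comes with each control period).
- camera(name): name is "side" or "top"; returns a dict with "image" (480x640x3 uint8, red, green, blue), "K" (3x3 intrinsics, pixels), "k1" (the pictures are not rectified: a ray, as slopes to the right and down, at radius r is drawn at 1 + k1 r^2 times it, then the intrinsics apply), "view" (4x4, takes a point from world to camera coordinates). Camera axes: x right, y down, z forward; pixel columns grow to the right and rows downward; lengths in m; the calibration is good to about 2 mm. A picture is of the moment at which its call begins. There is no depth.
- job_done(): hands the job in; it is judged then, once.
Trained networks look in a picture, given as the dict that the camera call returned (one of the last four; its "shot" number tells which), for a name from the list of things; names that differ only in an ending like _2 or _b are one class to them, and where a whole thing is asked for, a point or a joint stands for the part that bears it (a point fixed in the world has none). Each returns a list of dicts, best first, with "conf" (0 to 1); they miss things now and then, are a little off and sometimes report something else, mostly with a low value. They report only what shows in the picture. A call takes as long as a camera call.
- silhouettes(query, picture): "region" (480x640 bool, what is visible of it) and "bbox" ([left, top, right, bottom] in pixels, round what is visible of it).
The state is a dict: "clock": time; "joint_pos": joint angles; "joint_vel": joint speeds; "tau": joint torques, N m; "eef_pos": TCP position; "tool_rot": TCP orientation; "ft_force": force on the tool from outside, world axes, zero at the start; "ft_torque": the same for the moment, N m; "grip_width": finger opening in m; "grasp_force": force on a finger pad.
Only numpy, scipy, OpenCV 4.12 (cv2) and the standard library are available. Lean on these libraries where they do the work, as an engineer would, in place of code of your own. Each camera call takes 0.05 s, during which the arm holds its last target. There are 200 camera calls.

TASK

Lift the aperture frame up and off the two prongs of its rack and set it upright, fully down, into the slot of the slide carriage. Then, still holding the frame by its tab, slide the carriage along the rail towards the camera head until you feel its spring ball drop into the notch, without running on well past it, and finish there: the ball resting in the notch and the fingers still holding the seated frame. Leave the other things on the bench where they are.

Things in the scene. Friction and masses are not known exactly. Their poses are not given: they have to be found in the camera images.
- frame: the loose aperture frame: an upright aluminium plate 10 mm thick (its x), 64 mm wide (y), 130 mm tall (z), 0.14 kg; front and back alike. Origin: middle of its underside. Window 40 mm wide from z = 26 to 74 mm; grip tab 46 mm wide from z = 84 to 130 mm. It hangs on the rack by the upper edge of the window, 80 mm above the bench, its x along the prongs
- frame_tab (a point): the place to grip the frame: on the tab, 10 mm below its top edge, 120 mm above the frame's origin; fingers close across the 10 mm thickness (frame's x)
- rack: the fixed dark steel rack: base 120 (x) x 100 (y) mm, origin at the middle of its underside. An upright at x = 35 to 43 mm (top 154 mm) carries two level 7 mm prongs at y = -10 and +10, running towards -x at z = 150 mm to x = -45, where they turn up (tips at z = 170 mm). To free the frame lift it 20 to 38 mm, no more, then draw it at least 55 mm towards the rack's -x
- prongs (a point): top line of the prongs, half way along (rack frame -3, 0, 153.5 mm); the frame hangs near here
- slide_base: the fixed slide: aluminium base 60 mm (x) by 360 mm (y) by 12 mm with a steel rail on it and an end stop at each end; origin at the middle of its underside. The rail runs along the base's y
- carriage (a joint): position of the carriage along the rail in m: 0 at the base's -y end (carriage centre at y = -100 mm), growing towards the base's +y, 0.20 at the other end stop. It runs with about 1.5 N friction and stays where it is left; with the ball in the notch moving on takes about 10 to 15 N
- slot (a point): middle of the slot floor in the carriage, 45 mm above the bench; axes as the base's. The slot is 14 mm wide (x), 68 mm long (y), between two end posts 78 mm high (above the slot floor) and two side walls 24 mm high; the top 8 mm of each flares outwards as a lead-in by about 4 mm a side
- plunger (a point): point on the carriage under its spring plunger, level with the index bar's top face, 42 mm to the base's -x side of the slot middle. The 10 mm ball here rides on the index bar and falls about 3 mm when it meets the notch
- index_bar: the fixed aluminium index bar, 12 mm wide, 300 mm long, top at z = 30 mm, along the -x side of the rail; axes as the base's. On the other side of the rail it carries the black camera head, 106 mm tall, its lens 43 mm from the rail's middle line. Origin: at the bench on the rail's middle line, level with notch and lens along y
- notch (a point): the one V-notch across the index bar's top face, 14 mm long at the top and 4 mm deep, level with the top face. Coming from joint value 0 it is reached at a joint value between 0.10 and 0.15. The carriage is home when plunger is at this point
- block: bystander, to be left alone: the plain grey block, 42x48x70 mm
- small_block: bystander, to be left alone: the smaller plain grey block, 40x46x62 mm
- driver: bystander, to be left alone: a black-handled screwdriver, 24x164x24 mm, lying down
- tape: bystander, to be left alone: a roll of masking tape lying flat, 98x98x24 mm
- brush: bystander, to be left alone: a bench brush with a wooden back, 200 mm long, lying down
- punch: bystander, to be left alone: a steel centre punch lying down, 105 mm long
- clock: bystander, to be left alone: a small grey desk clock, 34x88x69 mm

How it is judged:
On the way, in this order (a step that is already met when the one before it is completed fails the run):
1. the frame is lifted off the rack, held by the fingers and clear of the prongs (contact force between frame and the fingers above 1 N and contact force between frame and rack below 0.05 N and distance between frame_tab and prongs above 0.095 m), for 0.1 s.
2. the frame stands fully down in the carriage slot, the carriage still well short of the notch (z of frame in the frame of slot between -0.004 and 0.004 m and x of frame in the frame of slot between -0.006 and 0.006 m and y of frame in the frame of slot between -0.006 and 0.006 m and angle between frame's own z axis and vertical below 0.12 rad and y of plunger in the frame of notch below -0.015 m), for 0.1 s.
At the end, for the whole second after the job is handed in: the frame stands in the slot (underside within 4 mm of the slot floor, within 6 mm of its middle, tilted less than 0.12 rad), the plunger is within 2.5 mm of the notch along the rail and at rest, and the fingers still hold the frame (over 2 N) (z of frame in the frame of slot between -0.004 and 0.004 m and x of frame in the frame of slot between -0.006 and 0.006 m and y of frame in the frame of slot between -0.006 and 0.006 m and angle between frame's own z axis and vertical below 0.12 rad and y of plunger in the frame of notch between -0.0025 and 0.0025 m and contact force between frame and the fingers above 2 N and contact force between frame and rack below 0.05 N and velocity of joint carriage between -0.01 and 0.01 m/s); the arm keeps its last pose, push and grip.
It fails at once if the carriage is run more than 20 mm past the notch (y of plunger in the frame of notch above 0.02 m).
It fails at once if a bystander is moved by more than 30 mm (distance of any of block, small_block, driver, tape, brush, punch, clock from where it was at the start of the episode above 0.03 m).
It also fails if it takes over 54 s, if anything falls off the work surface, if the arm or the gripper's body presses on something with over 40 N, if the wrist force passes 120 N, or if a joint passes its speed limit or range.

## Working session

There is one attempt and no reset: what is moved stays moved. The work goes in short steps, Python scripts to look and compute and a tool call to move; the robot and the scene stay as the last step left them, time stands still between calls to the robot, and variables do not carry over. Pictures are saved under pics/ and viewed, at most 10 in all, crops included, and the job is handed in when it is done.

Besides the shell and the picture viewer there is one more tool, called after ">>>" as name(argument=value, ...) on one line, values as JSON. drive_tool: Moves the arm, as the interface text tells. Its arguments: {"type":"object","properties":{"increments":{"type":"array"}},"required":["increments"]}

```bash
mkdir -p pics; cat > h.py <<'E'
import numpy as np, cv2, pickle
from workcell import *
def ray(c,px):
    px=np.asarray(px,float).reshape(-1,2);K=np.array(c["K"])
    d=(px-K[:2,2])/K[[0,1],[0,1]];u=d.copy()
    for _ in range(20): u=d/(1+c["k1"]*(u**2).sum(1,keepdims=True))
    V=np.array(c["view"]);R=V[:3,:3];o=-R.T@V[:3,3]
    return o,np.c_[u,np.ones(len(u))]@R
def atz(c,px,z):
    o,d=ray(c,px);return o+d*((z-o[2])/d[:,2])[:,None]
def proj(c,P):
    P=np.asarray(P,float).reshape(-1,3);V=np.array(c["view"]);q=P@V[:3,:3].T+V[:3,3]
    u=q[:,:2]/q[:,2:];u=u*(1+c["k1"]*(u**2).sum(1,keepdims=True));K=np.array(c["K"])
    return u*K[[0,1],[0,1]]+K[:2,2]
def tri(c1,p1,c2,p2):
    o1,d1=ray(c1,p1);o2,d2=ray(c2,p2);d1=d1[0];d2=d2[0]
    s=np.linalg.lstsq(np.c_[d1,-d2],o2-o1,rcond=None)[0]
    a=o1+s[0]*d1;b=o2+s[1]*d2;return (a+b)/2,np.linalg.norm(a-b)
E
python3 - <<'E'
from h import *
o=get_obs();print({k:np.round(v,3) for k,v in o.items()})
for n in("side","top"):
    c=camera(n);cv2.imwrite(f"pics/{n}0.png",c["image"][:,:,::-1]);pickle.dump(c,open(f"{n}0.pkl","wb"))
    V=np.array(c["view"]);print(n,"cam at",-V[:3,:3].T@V[:3,3],"fwd",V[2,:3],c["K"],c["k1"])
    m={}
    for q in["frame","rack","slide_base","carriage","index_bar","plunger","notch","slot"]:
        try: r=silhouettes(q,c)
        except Exception as e: print(q,e);continue
        for x in r[:2]: print(q,round(x["conf"],2),np.round(x["bbox"]),x["region"].sum())
        if r: m[q]=r[0]["region"]
    pickle.dump(m,open(f"{n}0m.pkl","wb"))
E
```

```text
{'clock': np.float64(0.0), 'joint_pos': array([-1.349,  0.241,  0.004,  1.335,  0.   ,  1.571]), 'joint_vel': array([ 0.001, -0.002, -0.   , -0.001,  0.001, -0.   ]), 'tau': array([-0.0000e+00, -3.7232e+01,  2.5240e+01,  1.7000e-02,  0.0000e+00,
        0.0000e+00]), 'eef_pos': array([ 0.11 , -0.487,  0.23 ]), 'tool_rot': array([ 0.994,  0.111, -0.   , -0.001]), 'ft_force': array([-0.544, -0.324, -0.203]), 'ft_torque': array([-0.011, -0.037,  0.01 ]), 'grasp_force': np.float64(0.0), 'grip_width': np.float64(0.085)}
side cam at [-0.11449365 -1.18323803  0.78203753] fwd [ 0.47537965  0.7629472  -0.43809332] [[477.84859945   0.         322.01015172]
 [  0.         477.84859945 237.58124304]
 [  0.           0.           1.        ]] 0.017264459699357124
frame 0.62 [358. 256. 378. 302.] 577
frame 0.38 [287. 295. 304. 321.] 476
rack 0.95 [342. 268. 398. 344.] 1624
slide_base 0.65 [278. 234. 335. 299.] 1519
carriage 0.68 [296. 244. 326. 285.] 667
index_bar 0.98 [272. 230. 330. 296.] 867
plunger 0.79 [298. 240. 326. 280.] 655
notch 0.87 [269. 230. 332. 291.] 854
slot 0.7 [300. 244. 324. 283.] 643
top cam at [ 0.37979309 -0.02593679  1.65784991] fwd [ 0.13909053 -0.01061552 -0.99022277] [[513.22073505   0.         318.07618718]
 [  0.         513.22073505 226.13158943]
 [  0.           0.           1.        ]] 0.040563748150117096
frame 0.71 [405. 241. 430. 246.] 147
frame 0.32 [245. 207. 340. 268.] 820
rack 0.8 [393. 226. 432. 262.] 1017
slide_base 0.69 [244. 231. 355. 267.] 2177
carriage 0.57 [315. 242. 346. 265.] 524
index_bar 0.7 [245. 208. 338. 268.] 845
plunger 0.93 [317. 239. 344. 267.] 525
notch 0.78 [251. 209. 343. 265.] 879
slot 0.66 [316. 241. 347. 270.] 526
slot 0.39 [166. 180. 219. 222.] 713
```

```bash
python3 - <<'E'
from h import *
for n,(x0,y0,x1,y1) in {"top":(230,190,450,355),"side":(250,215,410,335)}.items():
    c=pickle.load(open(n+"0.pkl","rb"));im=c["image"][y0:y1,x0:x1,::-1]
    s=800/(x1-x0);cv2.imwrite(f"pics/{n}crop.png",cv2.resize(im,(800,int(round((y1-y0)*s))),interpolation=cv2.INTER_CUBIC))
    print(n,s)
E
```

```text
top 3.6363636363636362
side 5.0
```

View pics/topcrop.png

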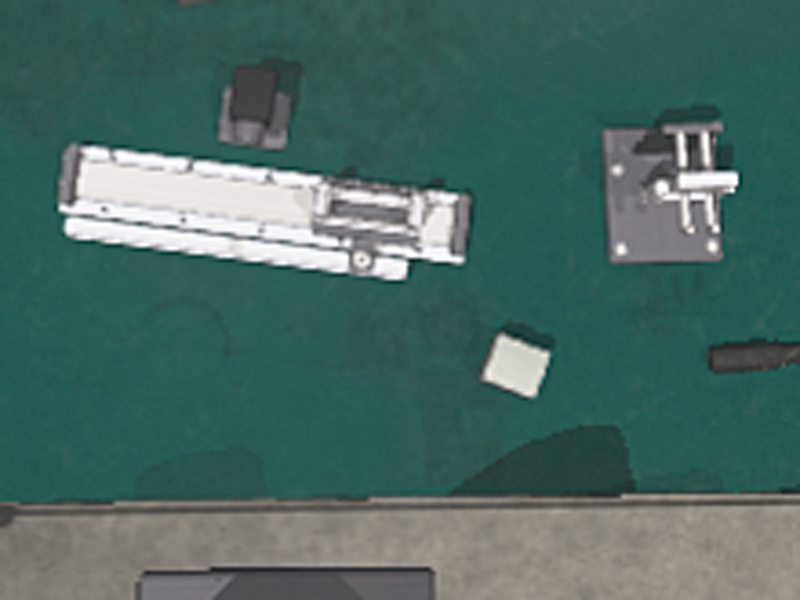

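View pics/sidecrop.png

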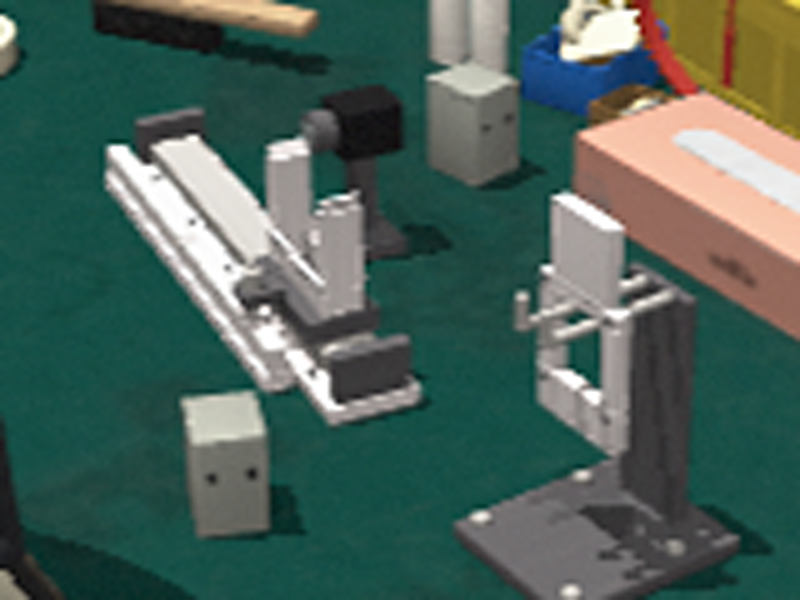

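View pics/top0.png

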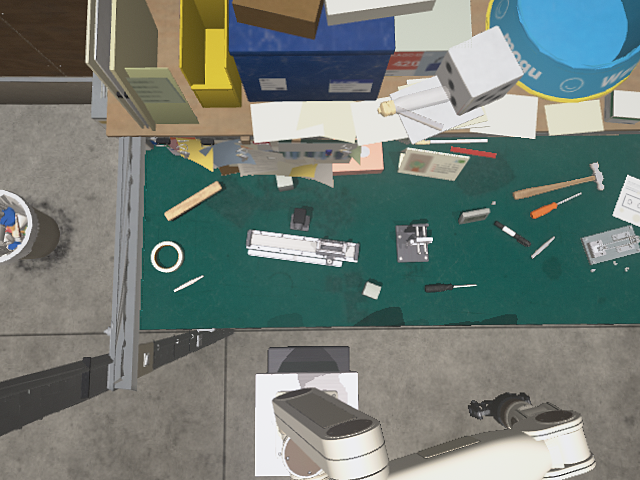

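The top view shows the slide with its carriage at the right (-y) end (crop ~370,210), the index bar on the robot's side, the camera head at (255,105), and the rack with its prongs pointing towards the robot and the frame top at (708,182). The side view agrees. I'll zoom in to pick points.

```bash
python3 - <<'E'
from h import *
def crop(n,x0,y0,w,h,s=10):
    c=pickle.load(open(n+"0.pkl","rb"));im=cv2.resize(c["image"][y0:y0+h,x0:x0+w,::-1],(w*s,h*s),interpolation=cv2.INTER_CUBIC)
    for i in range(0,w,5): cv2.putText(im,str(x0+i),(i*s+2,9),0,.33,(0,255,255),1);cv2.line(im,(i*s+s//2,10),(i*s+s//2,16),(0,255,255),1)
    for i in range(0,h,5): cv2.putText(im,str(y0+i),(0,i*s+s//2+3),0,.33,(0,255,255),1)
    return im
a=np.hstack([crop("top",312,235,38,34),crop("top",390,222,42,34)])
b=np.hstack([crop("side",296,240,34,50),crop("side",350,250,40,50)])
cv2.imwrite("pics/topz.png",a);cv2.imwrite("pics/sidez.png",b);print(a.shape,b.shape)
E
```

```text
(340, 800, 3) (500, 740, 3)
```

View pics/topz.png

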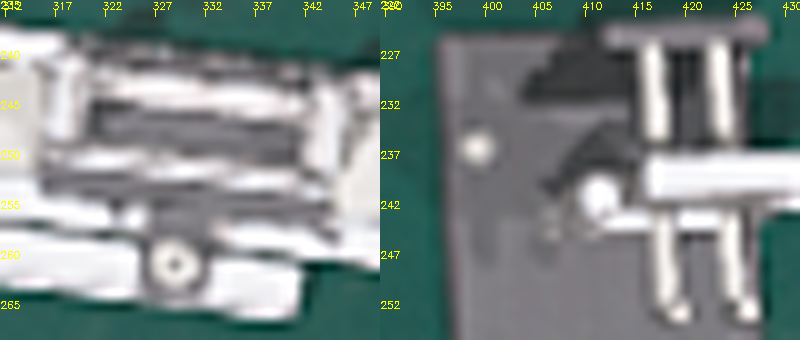

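View pics/sidez.png

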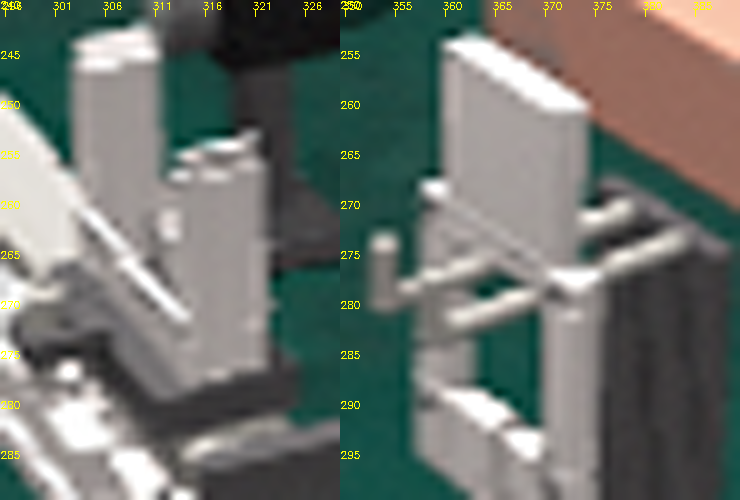

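The zooms show the slot as the dark band at about top (331,247) px, with the post tops averaging about top (331,246) and side (312,249.5). The tab top is centred at about top (424.5,239.5) and side (367,256.7).

```bash
python3 - <<'E'
from h import *
T=pickle.load(open("top0.pkl","rb"));S=pickle.load(open("side0.pkl","rb"))
print("tab top tri",tri(T,[424.5,239.4],S,[367.1,256.7]), "z210",atz(T,[424.5,239.4],.21),atz(S,[367.1,256.7],.21))
print("posts tri",tri(T,[331,245.7],S,[312.1,249.5]),"z123",atz(T,[331,245.7],.123),atz(S,[312.1,249.5],.123))
print("walls z69",atz(T,[331.5,247.5],.069))
# directions: top crop px helper
f=lambda u,v:[230+(u+.5)/3.636-.5,190+(v+.5)/3.636-.5]
ib=atz(T,[f(66,222),f(408,261),f(66,240),f(405,280)],.03);print("index bar edges",ib)
d1=ib[1]-ib[0];d2=ib[3]-ib[2];print("yaw of base y",[np.degrees(np.arctan2(-d[0],d[1]))for d in(-d1,-d2)],np.linalg.norm(d1))
bs=atz(T,[f(60,212),f(465,263),f(80,144),f(470,192)],.012);print("base",bs,np.linalg.norm(bs[0]-bs[1]))
g=lambda u,v:[390+(u-385)/10,222+(v-5)/10]
pr=atz(T,[g(654,40),g(668,300),g(718,40),g(738,300)],.1535);print("prongs",pr)
for i in(0,2):
  d=pr[i]-pr[i+1];print("rack yaw",np.degrees(np.arctan2(d[1],d[0])))
rb=atz(T,[f(605,130),f(611,262),f(722,262)],.008);print("rack base",rb)
print("head",atz(T,[f(256,85)],.106),"plunger",atz(T,[[312+17,235+26]],.06))
# tab edge ends side
s=lambda u,v:[350+(u-345)/10,250+(v-5)/10]
e=atz(S,[s(445,42),s(572,108),s(460,35),s(588,103)],.21);print("tab edges",e)
E
```

```text
tab top tri (array([ 0.54146426, -0.34318845,  0.21004065]), np.float64(0.0006383890511562366)) z210 [[ 0.54119525 -0.34301958  0.21      ]] [[ 0.54185227 -0.34319605  0.21      ]]
posts tri (array([ 0.53625346, -0.08068197,  0.11873511]), np.float64(0.0006874943273861643)) z123 [[ 0.53551361 -0.08037208  0.123     ]] [[ 0.53240626 -0.08786743  0.123     ]]
walls z69 [[ 0.53535272 -0.08374151  0.069     ]]
index bar edges [[ 0.53260462  0.18090252  0.03      ]
 [ 0.49440981 -0.11720074  0.03      ]
 [ 0.51685943  0.18081818  0.03      ]
 [ 0.47789662 -0.11423904  0.03      ]]
yaw of base y [np.float64(-7.301304993246961), np.float64(-7.522482878352705)] 0.3005401702465066
base [[ 0.54323106  0.18852302  0.012     ]
 [ 0.49324508 -0.16846718  0.012     ]
 [ 0.6036282   0.17113955  0.012     ]
 [ 0.55613725 -0.17449447  0.012     ]] 0.36047274822261194
prongs [[ 0.58917654 -0.33471721  0.1535    ]
 [ 0.51195446 -0.33562863  0.1535    ]
 [ 0.58892987 -0.35364013  0.1535    ]
 [ 0.51169444 -0.35617541  0.1535    ]]
rack yaw 0.6762044192565905
rack yaw 1.8800785551689507
rack base [[ 0.61066784 -0.2968697   0.008     ]
 [ 0.49272799 -0.29794957  0.008     ]
 [ 0.49149237 -0.39598891  0.008     ]]
head [[0.63906476 0.01208467 0.106     ]] plunger [[ 0.4941421  -0.07552216  0.06      ]]
tab edges [[ 0.53658523 -0.32029954  0.21      ]
 [ 0.54199011 -0.36593049  0.21      ]
 [ 0.54203615 -0.31934631  0.21      ]
 [ 0.54687779 -0.36608055  0.21      ]]
```

>>> drive_tool(increments=[[[34, 12, 15], [0, 0, 7], 1], [[34, 12, 15], [0, 0, 7], 1], [[34, 12, 15], [0, 0, 7], 1], [[34, 12, 15], [0, 0, 7], 1], [[36, 12, 10], [0, 0, 7], 1], [[36, 12, 0], [0, 0, 7], 1], [[36, 12, 0], [0, 0, 7], 1], [[36, 12, 0], [0, 0, 7], 1]])

```text
clock: 1.57
eef_pos: [0.3918, -0.391, 0.3018]
tool_rot: [0.824, 0.567, 0.0, 0.001]
ft_force: [0.8, -0.2, -1.0]
grip_width: 0.0855
grasp_force: 0.0
```

>>> drive_tool(increments=[[[36, 12, 0], [0, 0, 7], 1], [[36, 12, 0], [0, 0, 7], 1], [[36, 12, 0], [0, 0, 7], 1], [[36, 12, 0], [0, 0, 0], 1], [[5, 0, -30], [0, 0, 0], 1], [[0, 0, -20], [0, 0, 0], 1], [[0, 0, 0], [0, 0, 0], 1]])

```text
clock: 2.15
eef_pos: [0.538, -0.3417, 0.2453]
tool_rot: [0.708, 0.706, -0.001, -0.005]
ft_force: [-1.1, -0.1, -1.0]
grip_width: 0.0851
grasp_force: 0.0
```

```bash
python3 - <<'E'
from h import *
o=get_obs();print(o["eef_pos"],o["tool_rot"],o["clock"])
a=[]
for n,(x0,y0,x1,y1) in {"top":(390,215,440,265),"side":(340,220,390,270)}.items():
    c=camera(n);pickle.dump(c,open(n+"1.pkl","wb"));a.append(cv2.resize(c["image"][y0:y1,x0:x1,::-1],(400,400),interpolation=cv2.INTER_CUBIC))
    print(proj(c,[o["eef_pos"],[.5415,-.343,.21]]))
cv2.imwrite("pics/pre.png",np.hstack(a))
E
```

```text
[ 0.53798002 -0.34170226  0.24527996] [ 0.70821706  0.7059768  -0.00115218 -0.00490134] 2.15
[[426.80532289 239.11301293]
 [424.48841325 239.29340162]]
[[365.88508048 244.35760023]
 [366.9407875  256.70608573]]
```

View pics/pre.png

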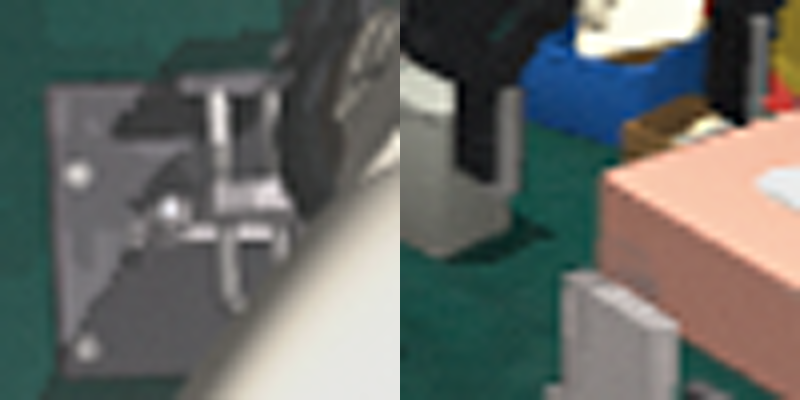

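The frame's tab lies midway between the open fingers (side crop: near finger ~490, far ~755, tab ~620).

>>> drive_tool(increments=[[[3, -1, -30], [0, 0, 0.7], 1], [[0, 0, -30], [0, 0, 0], 1], [[0, 0, -4], [0, 0, 0], 1], [[0, 0, 0], [0, 0, 0], 1]])

```text
clock: 2.58
eef_pos: [0.5407, -0.3447, 0.187]
tool_rot: [0.705, 0.709, -0.0, -0.001]
ft_force: [-0.4, 0.1, -0.8]
grip_width: 0.0857
grasp_force: 0.0
```

>>> drive_tool(increments=[[[0, 0, 0], [0, 0, 0], 0], [[0, 0, 0], [0, 0, 0], 0], [[0, 0, 0], [0, 0, 0], 0], [[0, 0, 0], [0, 0, 0], 0], [[0, 0, 0], [0, 0, 0], 0], [[0, 0, 0], [0, 0, 0], 0], [[0, 0, 0], [0, 0, 0], 0], [[0, 0, 0], [0, 0, 0], 0]])

```text
clock: 3.25
eef_pos: [0.5423, -0.3449, 0.188]
tool_rot: [0.705, 0.71, 0.0, 0.001]
ft_force: [-0.2, 0.5, 3.0]
grip_width: 0.0084
grasp_force: 59.9
```

>>> drive_tool(increments=[[[0, 0, 0], [0, 0, 0], 0.5], [[0, 0, 0], [0, 0, 0], 0.5], [[0, 0, 0], [0, 0, 0], 0.5], [[0, 0, -7], [0, 0, 0], 0.5], [[0, 0, 0], [0, 0, 0], 0.5], [[0, 0, 0], [0, 0, 0], 0.5]])

```text
clock: 3.75
eef_pos: [0.5415, -0.3444, 0.1792]
tool_rot: [0.705, 0.71, -0.0, -0.001]
ft_force: [-0.7, -0.1, -0.7]
grip_width: 0.0429
grasp_force: 0.0
```

>>> drive_tool(increments=[[[0, 0, 0], [0, 0, 0], 0], [[0, 0, 0], [0, 0, 0], 0], [[0, 0, 0], [0, 0, 0], 0], [[0, 0, 0], [0, 0, 0], 0], [[0, 0, 0], [0, 0, 0], 0], [[0, 0, 0], [0, 0, 0], 0]])

```text
clock: 4.25
eef_pos: [0.5422, -0.3448, 0.1805]
tool_rot: [0.705, 0.71, 0.0, 0.0]
ft_force: [0.4, -0.2, 1.3]
grip_width: 0.0093
grasp_force: 60.1
```

>>> drive_tool(increments=[[[0, 0, 8], [0, 0, 0], 0], [[0, 0, 12], [0, 0, 0], 0], [[0, 0, 9], [0, 0, 0], 0], [[0, 0, 0], [0, 0, 0], 0], [[0, 0, 0], [0, 0, 0], 0]])

```text
clock: 4.67
eef_pos: [0.5425, -0.3451, 0.2103]
tool_rot: [0.705, 0.71, 0.0, 0.001]
ft_force: [0.1, -0.4, -1.1]
grip_width: 0.0087
grasp_force: 60.0
```

>>> drive_tool(increments=[[[-15, 0, 0], [0, 0, 0], 0], [[-20, 0, 0], [0, 0, 0], 0], [[-20, -1, 0], [0, 0, 0], 0], [[-20, 0, 0], [0, 0, 0], 0], [[-10, 0, 0], [0, 0, 0], 0], [[0, 0, 0], [0, 0, 0], 0], [[0, 0, 0], [0, 0, 0], 0]])

```text
clock: 5.25
eef_pos: [0.4571, -0.3459, 0.2094]
tool_rot: [0.705, 0.709, 0.0, 0.0]
ft_force: [0.7, -0.4, -2.0]
grip_width: 0.009
grasp_force: 60.0
```

>>> drive_tool(increments=[[[0, 20, 25], [0, 0, 0], 0], [[0, 30, 25], [0, 0, 0], 0], [[0, 35, 15], [0, 0, -2], 0], [[10, 35, 0], [0, 0, -2], 0], [[15, 35, 0], [0, 0, -2], 0], [[18, 35, 0], [0, 0, -2], 0], [[18, 35, 0], [0, 0, 0], 0], [[12, 25, 0], [0, 0, 0], 0]])

```text
clock: 5.92
eef_pos: [0.5324, -0.0921, 0.2743]
tool_rot: [0.751, 0.66, 0.001, 0.0]
ft_force: [0.5, -0.4, -0.4]
grip_width: 0.009
grasp_force: 59.9
```

>>> drive_tool(increments=[[[6, 12, 0], [0, 0, 0], 0], [[0, 0, 0], [0, 0, 0], 0], [[0, 0, 0], [0, 0, 0], 0], [[0, 0, 0], [0, 0, 0], 0]])

```text
clock: 6.25
eef_pos: [0.5361, -0.0843, 0.2741]
tool_rot: [0.752, 0.659, -0.0, 0.0]
ft_force: [-0.4, -0.3, -1.3]
grip_width: 0.0089
grasp_force: 59.9
```

```bash
cat > look.py <<'E'
from h import *
import sys
tag=sys.argv[1]
o=get_obs();q=o["tool_rot"];print(o["eef_pos"],q,2*np.degrees(np.arctan2(q[1],q[0]))-90,o["clock"])
a=[]
for n,(x0,y0,w,h) in {"top":(305,220,50,60),"side":(285,205,50,75)}.items():
    c=camera(n);pickle.dump(c,open(n+tag+".pkl","wb"));s=8
    im=cv2.resize(c["image"][y0:y0+h,x0:x0+w,::-1],(w*s,h*s),interpolation=cv2.INTER_CUBIC)
    for i in range(0,w,5): cv2.putText(im,str(x0+i),(i*s,9),0,.3,(0,255,255),1)
    for i in range(0,h,5): cv2.putText(im,str(y0+i),(0,i*s+s//2+3),0,.3,(0,255,255),1)
    a.append(np.pad(im,((0,600-h*s),(0,0),(0,0))))
cv2.imwrite(f"pics/look{tag}.png",np.hstack(a))
E
python3 look.py 2
```

```text
[ 0.53607056 -0.08433073  0.27406712] [ 7.52474758e-01  6.58620989e-01 -3.61705643e-04  2.36130153e-05] -7.6104209892722565 6.25
```

View pics/look2.png

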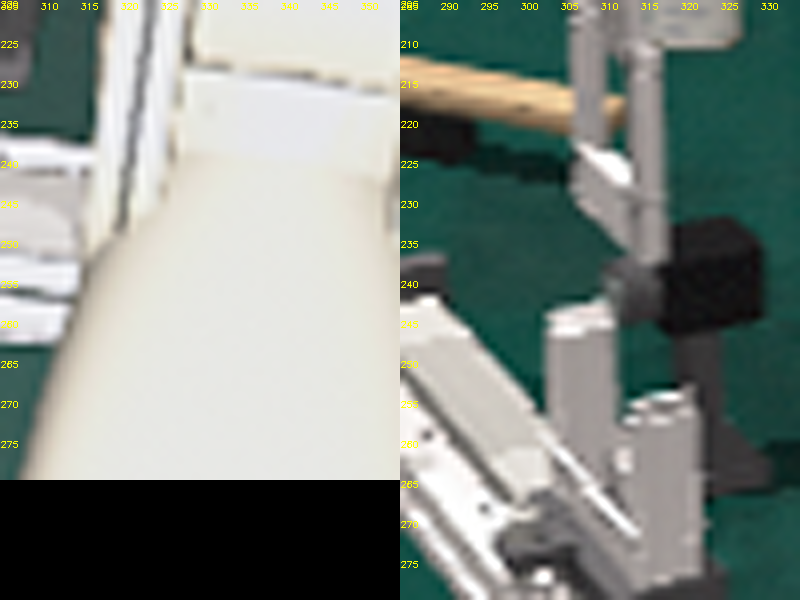

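The arm hides the top view. The side view shows the frame's underside at about (306,229.5) to (318,237.5), hovering above the posts, whose tops are near (307,243) and (318,254). I'll compare this numerically with the model.

```bash
python3 - <<'E'
from h import *
S=pickle.load(open("side2.pkl","rb"))
def box(o,psi,pts):
    c,s=np.cos(psi),np.sin(psi);R=np.array([[c,-s,0],[s,c,0],[0,0,1]]);return np.array(pts)@R.T+o
ps=np.radians(-7.6)
fr=[[-.005,.032,0],[-.005,-.032,0],[.005,-.032,0],[-.005,.02,.026],[-.005,-.032,.084],[.005,-.032,.084]]
print("frame pred",np.round(proj(S,box([.536,-.0843+.0018,.2741-.1005],ps,fr)),1).tolist())
for z in(.123,.1,.069):
  print("slot z",z,np.round(proj(S,box([.536,-.082,z],ps,[[0,0,0],[-.007,.034,0],[.007,.034,0],[-.007,-.034,0],[.007,-.034,0],[0,.044,0],[0,-.044,0]])),1).tolist())
im=S["image"].astype(int).sum(2)//3
for r in(250,256,262,268): print(r,im[r,298:330].tolist())
for r in(229,233,236,238,240):print(r,im[r,300:322].tolist())
E
```

```text
frame pred [[306.0, 229.5], [314.6, 237.9], [317.8, 237.2], [307.4, 223.1], [314.1, 211.2], [317.3, 210.6]]
slot z 0.123 [[312.1, 248.4], [305.6, 244.3], [309.8, 243.4], [314.6, 253.7], [318.9, 252.7], [306.4, 242.6], [318.1, 254.6]]
slot z 0.1 [[312.3, 255.2], [305.8, 251.0], [309.9, 250.1], [314.7, 260.5], [319.0, 259.5], [306.6, 249.2], [318.3, 261.5]]
slot z 0.069 [[312.5, 264.1], [306.1, 259.8], [310.2, 258.9], [314.9, 269.6], [319.2, 268.6], [306.9, 258.0], [318.4, 270.6]]
250 [44, 51, 55, 58, 67, 129, 159, 155, 153, 153, 155, 153, 156, 133, 72, 44, 48, 48, 50, 47, 48, 46, 46, 52, 55, 54, 55, 50, 49, 46, 50, 48]
256 [198, 200, 205, 165, 78, 116, 168, 164, 154, 154, 156, 155, 156, 145, 93, 76, 115, 147, 154, 134, 128, 159, 194, 169, 85, 50, 53, 54, 47, 51, 49, 48]
262 [223, 224, 226, 225, 228, 193, 139, 239, 237, 131, 154, 156, 137, 148, 215, 205, 153, 153, 151, 153, 155, 154, 154, 143, 99, 52, 55, 56, 54, 55, 56, 54]
268 [228, 180, 148, 171, 142, 114, 114, 106, 129, 155, 149, 146, 241, 239, 118, 136, 158, 156, 153, 154, 154, 156, 153, 163, 130, 40, 43, 48, 49, 51, 50, 52]
229 [59, 58, 60, 58, 57, 49, 82, 128, 152, 155, 155, 153, 137, 124, 132, 145, 160, 145, 91, 53, 52, 55]
233 [57, 56, 54, 54, 54, 55, 55, 58, 53, 52, 102, 141, 157, 140, 122, 140, 153, 139, 90, 27, 33, 33]
236 [60, 57, 60, 57, 54, 57, 57, 56, 56, 55, 54, 52, 52, 100, 126, 140, 155, 144, 94, 30, 32, 37]
238 [60, 61, 59, 59, 60, 61, 59, 57, 58, 58, 60, 75, 91, 100, 97, 102, 87, 42, 21, 23, 19, 20]
240 [56, 55, 57, 60, 60, 57, 58, 58, 59, 62, 82, 119, 110, 77, 80, 80, 81, 62, 17, 17, 22, 16]
```

>>> drive_tool(increments=[[[0, 0, -20], [0, 0, 0], 0], [[0, 0, -20], [0, 0, 0], 0], [[0, 0, -8], [0, 0, 0], 0], [[0, 0, -8], [0, 0, 0], 0], [[0, 0, 0], [0, 0, 0], 0], [[0, 0, 0], [0, 0, 0], 0]])

```text
clock: 6.85
eef_pos: [0.536, -0.0842, 0.2186]
tool_rot: [0.753, 0.658, 0.0, 0.0]
ft_force: [0.7, 0.4, -0.7]
grip_width: 0.0092
grasp_force: 59.9
```

>>> drive_tool(increments=[[[0, 0, -6], [0, 0, 0], 0], [[0, 0, -6], [0, 0, 0], 0], [[0, 0, -3], [0, 0, 0], 0], [[0, 0, 0], [0, 0, 0], 0]])

```text
clock: 7.18
eef_pos: [0.5355, -0.0836, 0.2025]
tool_rot: [0.752, 0.659, -0.0, -0.001]
ft_force: [-0.1, 0.2, -1.0]
grip_width: 0.0095
grasp_force: 60.0
```

>>> drive_tool(increments=[[[0, 0, -10], [0, 0, 0], 0], [[0, 0, -10], [0, 0, 0], 0], [[0, 0, -6], [0, 0, 0], 0], [[0, 0, -4], [0, 0, 0], 0], [[0, 0, -4], [0, 0, 0], 0], [[0, 0, 0], [0, 0, 0], 0]])

```text
clock: 7.68
eef_pos: [0.5354, -0.0836, 0.1681]
tool_rot: [0.752, 0.659, -0.001, -0.001]
ft_force: [0.6, -0.0, -1.7]
grip_width: 0.0092
grasp_force: 59.9
```

>>> drive_tool(increments=[[[0, 0, -4], [0, 0, 0], 0], [[0, 0, -4], [0, 0, 0], 0], [[0, 0, -2], [0, 0, 0], 0], [[0, 0, 0], [0, 0, 0], 0]])

```text
clock: 8.02
eef_pos: [0.5357, -0.0837, 0.1587]
tool_rot: [0.752, 0.659, -0.0, -0.0]
ft_force: [0.5, 0.2, -1.1]
grip_width: 0.0092
grasp_force: 60.0
```

Now at about 13 mm above the floor, with the lead-in passed and no contact force.

>>> drive_tool(increments=[[[0, 0, -4], [0, 0, 0], 0], [[0, 0, -4], [0, 0, 0], 0], [[0, 0, -2], [0, 0, 0], 0], [[0, 0, 0], [0, 0, 0], 0]])

```text
clock: 8.35
eef_pos: [0.5355, -0.0837, 0.1486]
tool_rot: [0.752, 0.659, -0.0, -0.001]
ft_force: [-0.1, 0.1, -0.9]
grip_width: 0.0088
grasp_force: 60.0
```

>>> drive_tool(increments=[[[0, 0, -1], [0, 0, 0], 0], [[0, 0, -1], [0, 0, 0], 0], [[0, 0, -1], [0, 0, 0], 0], [[0, 0, 0], [0, 0, 0], 0]])

```text
clock: 8.68
eef_pos: [0.5359, -0.0837, 0.1462]
tool_rot: [0.752, 0.659, -0.0, -0.0]
ft_force: [-0.8, -0.2, -1.2]
grip_width: 0.0089
grasp_force: 60.0
```

>>> drive_tool(increments=[[[0, 0, -1], [0, 0, 0], 0], [[0, 0, -1], [0, 0, 0], 0], [[0, 0, 0], [0, 0, 0], 0], [[0, 0, 0], [0, 0, 0], 0]])

```text
clock: 9.02
eef_pos: [0.5363, -0.0839, 0.1461]
tool_rot: [0.752, 0.659, 0.001, 0.001]
ft_force: [-2.9, 0.4, 6.7]
grip_width: 0.0091
grasp_force: 61.3
```

Seated: 6.7 N upward at the expected height. I'll ease off the push a little, then slide along (0.134, 0.991).

>>> drive_tool(increments=[[[0, 0, 1], [0, 0, 0], 0], [[0, 0, 0], [0, 0, 0], 0], [[0.3, 2, 0], [0, 0, 0], 0], [[0.5, 4, 0], [0, 0, 0], 0], [[0.8, 6, 0], [0, 0, 0], 0], [[0.8, 6, 0], [0, 0, 0], 0], [[0.3, 2, 0], [0, 0, 0], 0], [[0, 0, 0], [0, 0, 0], 0]])

```text
clock: 9.68
eef_pos: [0.5393, -0.0652, 0.1462]
tool_rot: [0.753, 0.658, -0.0, 0.002]
ft_force: [0.1, -3.2, 5.1]
grip_width: 0.0089
grasp_force: 60.8
```

```bash
python3 - <<'E'
from h import *
T=pickle.load(open("top0.pkl","rb"));S=pickle.load(open("side0.pkl","rb"))
im=T["image"].astype(int).sum(2)//3
for r in(208,210,212,214,216,220,224,227):print(r,im[r,285:315].tolist())
m=T["image"][205:232,285:315]
o=get_obs();print(o["eef_pos"],o["ft_force"],o["clock"])
E
```

```text
208 [73, 75, 73, 72, 70, 67, 67, 69, 67, 63, 58, 56, 56, 60, 59, 58, 55, 59, 56, 57, 54, 58, 56, 58, 56, 58, 58, 54, 61, 71]
210 [78, 79, 77, 76, 69, 69, 69, 69, 63, 59, 65, 64, 66, 64, 63, 66, 66, 66, 66, 67, 60, 53, 57, 59, 61, 60, 54, 59, 67, 72]
212 [75, 74, 74, 71, 69, 67, 67, 69, 63, 56, 66, 67, 65, 65, 64, 66, 65, 64, 66, 67, 57, 50, 60, 60, 59, 60, 55, 67, 76, 72]
214 [73, 73, 71, 68, 68, 65, 79, 101, 91, 58, 65, 66, 66, 66, 66, 65, 65, 66, 67, 64, 53, 52, 57, 58, 59, 59, 58, 69, 79, 73]
216 [73, 75, 70, 69, 67, 63, 102, 130, 94, 59, 65, 66, 65, 66, 66, 66, 67, 67, 67, 60, 64, 99, 102, 84, 77, 60, 59, 70, 79, 75]
220 [77, 78, 74, 69, 66, 72, 105, 106, 58, 69, 69, 68, 71, 67, 69, 70, 69, 70, 66, 55, 73, 95, 92, 94, 82, 53, 68, 75, 74, 74]
224 [74, 78, 76, 72, 61, 94, 124, 122, 109, 92, 112, 123, 129, 133, 129, 120, 104, 75, 47, 71, 96, 92, 92, 81, 65, 75, 73, 74, 74, 76]
227 [77, 78, 78, 75, 74, 112, 140, 130, 115, 94, 106, 121, 136, 133, 117, 107, 82, 97, 120, 110, 109, 108, 125, 118, 56, 73, 75, 74, 73, 76]
[ 0.5392969  -0.06524205  0.14622222] [ 0.1481932  -3.24431164  5.12616567] 9.6833
```

```bash
python3 - <<'E'
from h import *
T=pickle.load(open("top0.pkl","rb"))
u=np.array([.134,.991,0]);s=np.array([.536,-.082,0])
for n,p,z in(("foot",[299.2,227],.006),("head",[299.6,212],.106),("head2",[299.2,218],.106),("lens",[297.7,225],.085)):
    q=atz(T,[p],z)[0];print(n,q,(q-s)@u)
E
```

```text
foot [0.60976866 0.01770946 0.006     ] 0.10869707688272874
head [0.64223344 0.01341654 0.106     ] 0.10879307263759351
head2 [0.62364265 0.01481277 0.106     ] 0.10768556641054425
lens [0.60507895 0.02020466 0.085     ] 0.11054140200163008
```

>>> drive_tool(increments=[[[0.5, 4, 0], [0, 0, 0], 0], [[0.9, 7, 0], [0, 0, 0], 0], [[0.9, 7, 0], [0, 0, 0], 0], [[0.9, 7, 0], [0, 0, 0], 0], [[0.9, 7, 0], [0, 0, 0], 0], [[0.9, 7, 0], [0, 0, 0], 0], [[0.5, 4, 0], [0, 0, 0], 0], [[0, 0, 0], [0, 0, 0], 0]])

```text
clock: 10.35
eef_pos: [0.5452, -0.0221, 0.1462]
tool_rot: [0.753, 0.658, -0.0, 0.002]
ft_force: [-0.4, -4.0, 4.6]
grip_width: 0.0091
grasp_force: 60.9
```

>>> drive_tool(increments=[[[0.5, 4, 0], [0, 0, 0], 0], [[0.7, 5, 0], [0, 0, 0], 0], [[0.7, 5, 0], [0, 0, 0], 0], [[0.7, 5, 0], [0, 0, 0], 0], [[0.4, 3, 0], [0, 0, 0], 0], [[0.3, 2, 0], [0, 0, 0], 0], [[0, 0, 0], [0, 0, 0], 0], [[0, 0, 0], [0, 0, 0], 0]])

```text
clock: 11.02
eef_pos: [0.5487, 0.0032, 0.1461]
tool_rot: [0.752, 0.659, 0.001, 0.001]
ft_force: [1.4, -2.2, 4.0]
grip_width: 0.0093
grasp_force: 60.9
```

>>> drive_tool(increments=[[[0.3, 2, 0], [0, 0, 0], 0], [[0.3, 2, 0], [0, 0, 0], 0], [[0.3, 2, 0], [0, 0, 0], 0], [[0.3, 2, 0], [0, 0, 0], 0], [[0, 0, 0], [0, 0, 0], 0]])

```text
clock: 11.43
eef_pos: [0.5498, 0.0111, 0.1461]
tool_rot: [0.752, 0.659, 0.001, 0.001]
ft_force: [1.1, -2.3, 5.4]
grip_width: 0.009
grasp_force: 61.0
```

>>> drive_tool(increments=[[[0.3, 2, 0], [0, 0, 0], 0], [[0.1, 1, 0], [0, 0, 0], 0], [[0.1, 1, 0], [0, 0, 0], 0], [[0, 0, 0], [0, 0, 0], 0]])

```text
clock: 11.77
eef_pos: [0.5504, 0.0153, 0.1461]
tool_rot: [0.752, 0.659, 0.001, 0.001]
ft_force: [1.8, -1.4, 5.2]
grip_width: 0.0089
grasp_force: 60.9
```

>>> drive_tool(increments=[[[0.2, 1, 0], [0, 0, 0], 0], [[0.1, 1, 0], [0, 0, 0], 0], [[0, 0, 0], [0, 0, 0], 0]])

```text
clock: 12.02
eef_pos: [0.5507, 0.0175, 0.1461]
tool_rot: [0.752, 0.659, 0.001, 0.001]
ft_force: [0.5, -1.1, 5.8]
grip_width: 0.009
grasp_force: 61.0
```

>>> drive_tool(increments=[[[0.1, 1, 0], [0, 0, 0], 0], [[0, 0, 0], [0, 0, 0], 0]])

```text
clock: 12.18
eef_pos: [0.5509, 0.0191, 0.1461]
tool_rot: [0.752, 0.659, 0.002, 0.0]
ft_force: [2.2, 1.1, 5.1]
grip_width: 0.0091
grasp_force: 60.9
```

>>> drive_tool(increments=[[[0.2, 1, 0], [0, 0, 0], 0], [[0, 0, 0], [0, 0, 0], 0]])

```text
clock: 12.35
eef_pos: [0.5511, 0.0205, 0.1461]
tool_rot: [0.752, 0.659, 0.002, -0.0]
ft_force: [1.2, 1.1, 5.4]
grip_width: 0.0091
grasp_force: 60.9
```

>>> drive_tool(increments=[[[0.1, 1, 0], [0, 0, 0], 0], [[0, 0, 0], [0, 0, 0], 0]])

```text
clock: 12.52
eef_pos: [0.5513, 0.0221, 0.1462]
tool_rot: [0.752, 0.659, 0.003, -0.0]
ft_force: [2.1, 3.0, 6.4]
grip_width: 0.0089
grasp_force: 61.1
```

>>> drive_tool(increments=[[[0.1, 1, 0], [0, 0, 0], 0], [[0, 0, 0], [0, 0, 0], 0]])

```text
clock: 12.68
eef_pos: [0.5514, 0.024, 0.1463]
tool_rot: [0.752, 0.659, 0.003, -0.001]
ft_force: [1.2, 3.7, 5.5]
grip_width: 0.009
grasp_force: 61.0
```

The force along the rail has reversed: the ball is entering the notch and pulling the carriage forward. I'll continue in small steps.

>>> drive_tool(increments=[[[0.1, 1, 0], [0, 0, 0], 0], [[0, 0, 0], [0, 0, 0], 0]])

```text
clock: 12.85
eef_pos: [0.5514, 0.0245, 0.1462]
tool_rot: [0.752, 0.659, 0.003, -0.001]
ft_force: [1.7, 3.1, 5.7]
grip_width: 0.0088
grasp_force: 61.0
```

>>> drive_tool(increments=[[[0.2, 1, 0], [0, 0, 0], 0], [[0, 0, 0], [0, 0, 0], 0]])

```text
clock: 13.02
eef_pos: [0.5515, 0.025, 0.1461]
tool_rot: [0.752, 0.659, 0.002, -0.0]
ft_force: [1.6, 2.0, 5.5]
grip_width: 0.009
grasp_force: 60.9
```

>>> drive_tool(increments=[[[0.1, 1, 0], [0, 0, 0], 0], [[0, 0, 0], [0, 0, 0], 0]])

```text
clock: 13.18
eef_pos: [0.5516, 0.0254, 0.1461]
tool_rot: [0.752, 0.659, 0.002, 0.0]
ft_force: [1.1, -0.2, 4.4]
grip_width: 0.0087
grasp_force: 60.9
```

>>> drive_tool(increments=[[[0.1, 1, 0], [0, 0, 0], 0], [[0, 0, 0], [0, 0, 0], 0]])

```text
clock: 13.35
eef_pos: [0.5515, 0.0257, 0.1461]
tool_rot: [0.752, 0.659, 0.001, 0.001]
ft_force: [1.0, -1.9, 6.1]
grip_width: 0.0089
grasp_force: 61.0
```

>>> drive_tool(increments=[[[0.1, 1, 0], [0, 0, 0], 0], [[0, 0, 0], [0, 0, 0], 0]])

```text
clock: 13.52
eef_pos: [0.5515, 0.0261, 0.1461]
tool_rot: [0.752, 0.659, 0.001, 0.001]
ft_force: [1.1, -2.6, 6.8]
grip_width: 0.0089
grasp_force: 61.1
```

>>> drive_tool(increments=[[[0.1, 1, 0], [0, 0, 0], 0], [[0, 0, 0], [0, 0, 0], 0]])

```text
clock: 13.68
eef_pos: [0.5516, 0.0265, 0.1462]
tool_rot: [0.752, 0.659, 0.0, 0.002]
ft_force: [0.2, -4.8, 7.1]
grip_width: 0.009
grasp_force: 61.3
```

The force now rises against a locked carriage, so the ball is in the notch. I'll back off the push and check.

>>> drive_tool(increments=[[[-0.2, -2, 0], [0, 0, 0], 0], [[0, 0, 0], [0, 0, 0], 0], [[0, 0, 0], [0, 0, 0], 0]])

```text
clock: 13.93
eef_pos: [0.5515, 0.0257, 0.1461]
tool_rot: [0.752, 0.659, 0.001, 0.0]
ft_force: [2.0, -1.7, 5.0]
grip_width: 0.0087
grasp_force: 61.0
```

```bash
python3 look.py 3
```

```text
[0.55153173 0.02569061 0.14607341] [7.52283943e-01 6.58837573e-01 1.31759601e-03 4.31026445e-04] -7.577344291832446 13.9333
```

View pics/look3.png

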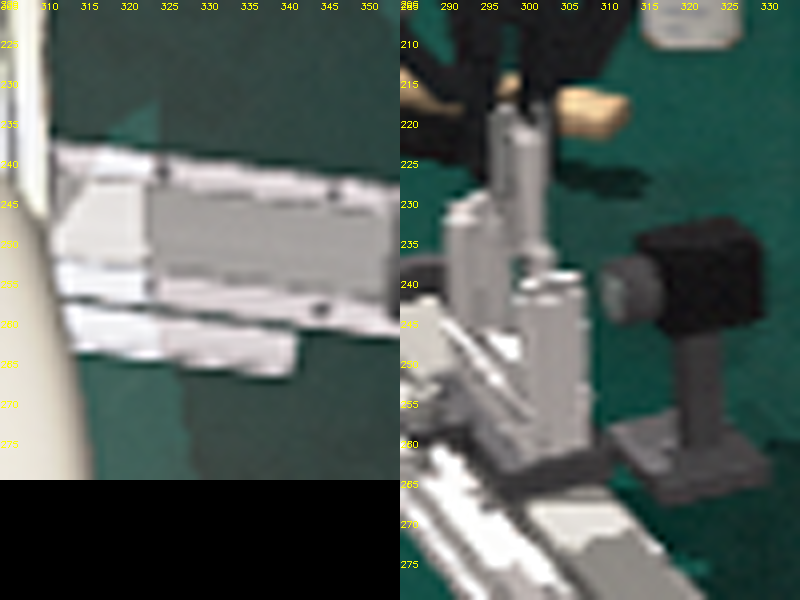

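The frame stands seated between the posts (side ~295–303, 218–250), the fingers hold its tab, and the carriage is level with the camera head.

```bash
python3 -c "
from workcell import *
print(job_done())"
```

```text
the job is handed in; nothing more can be done
None
```

I handed the job in at about 14 s; the hand-in gave no verdict. By force and camera check, the frame is fully down in the slot, the spring ball is in the notch level with the camera head, and the fingers still hold the tab with about 60 N.

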